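# Hold a two-pin tester on the media hub's battery contacts

## Robot

A 6-joint arm with a two-finger parallel gripper is mounted at the origin on the work surface. World frame = base frame: x ahead of the robot, y to its left, z up, the work surface at z = 0. Lengths are in m, angles in degrees, forces in N, time in s.
With the tool pointing down it reaches from about 0.35 to 0.875 m from the base axis. Payload 4.2 kg.
Tool frame: the origin (TCP) lies midway between the tips of the shut fingers; the grasp point (between the pads) lies 19 mm behind it; z points along the fingers, y is the direction in which the jaws open and shut (so a half turn about z gives the same grasp; the last joint's range is limited). The gripper opens to 87 mm and grips with 3 to 60 N. Pads are 19 mm wide; open, the fingers measure 117 mm over their backs; the gripper's body (75 mm by 190 mm) begins 51 mm behind the grasp point.
Start: joints at [85.061, 22.042, 0.453, 0, -68.411, -14.817], TCP at [0.211, 0.588, 0.223] pointing down, gripper open.
Joint ranges: [-179.83, 179.83], [-69.29, 118.12], [-61.27, 80.66], [-181.25, 117.63], [-171.15, -9.14], [-177.46, 177.46]. Speed limits (degrees/s): [159.86, 159.86, 180, 180, 180, 180].

## Interface

Orientations are given as a 3x3 rotation matrix whose columns are the frame's x, y, z axes.
In Python, from station import r gives the robot as it stands.
- The arm moves only by the tool carry_out, never from a script. Its argument "steps" is a list of rows, each a list of 2 entries, a list of its own where there are three numbers: the shift along the tool's x, y, z in cm, then the turn about the tool's z in degrees. In form: [[[x, y, z], twist], ...]. A call has 1 to 20 rows; each row is the pose to reach, as a shift and turn from the pose measured when the call began, along the tool's axes at that moment; what a row does not reach only later rows make up. A row lasts 1/10 s, in which the tool goes at most 50 mm and 8.59 degrees, less where a joint would pass 70% of its speed; a pose out of reach is approached as far as the arm can. A call with a gripper value outside its range is refused whole. "gripper" is the gripper's target within -1 to 1 (fully open at 1, half-way at 0, shut at -1), set as the call begins (left out, the last holds). The fingers move at their own pace and stop on an object; the grip force is fixed at half the most. Time passes only in rows, so rows that repeat a pose let the fingers close. It gives the time, the measured TCP pose, the force and the opening at its end, in the units of the state.
- r.sense(): the state, without advancing time (a new reading comes with each control period).
- r.capture(name): name is "scene" or "top" or "wrist"; returns the picture (400x640x3 uint8, red, green, blue); there is no depth.
- r.calibration(name): a dict with "camera_matrix" (3x3 intrinsics, pixels), "world_from_camera" (4x4, takes a point from camera to world coordinates). Camera axes: x right, y up, looking along -z (the intrinsics and any distortion apply to the point x, -y, -z); pixel columns grow to the right and rows downward; lengths in m; the calibration is good to about 2 mm. A picture is of the moment at which its call begins: read the wrist's pose just before it. calibration takes no time and is no camera call; for the wrist camera it gives the pose at the moment of the call.
- r.finish_job(): hands the job in, once; it reports no verdict.
Trained networks look in the newest picture that a camera, given by its name, has taken for a name from the list of things; names that differ only in an ending like _2 or _b are one class to them, and where a whole thing is asked for, a point or a joint stands for the part that bears it (a point fixed in the world has none). Each returns a list of dicts, best first, with "confidence" (0 to 1); they miss things now and then, are a little off and sometimes report something else, mostly with a low value. They report only what shows in the picture. A call takes as long as a camera call. They do not tell look-alikes from the thing itself.
- r.cut_out(camera, target): "pixels" (400x640 bool, what is visible of it).
- r.place_of(camera, target): "centre" ([x, y, z] in m, in world coordinates, good to about 4 mm: a listed point, or the origin of a listed thing).
The state is a dict: "time_s": time; "joints": joint angles; "joint_velocities": joint speeds; "effort": joint torques, N m; "tcp_pos": TCP position; "ee_rot": TCP orientation; "wrist_force": force on the tool from outside, world axes, zero at the start; "moment": the same for the moment, N m; "gripper_width": opening from 0.0 (shut) to 1.0 (fully open).
Only numpy, scipy, OpenCV 4.12 (cv2) and the standard library are available. Lean on these libraries where they do the work, as an engineer would, in place of code of your own. Each camera call takes 0.05 s, during which the arm holds its last target. There are 200 camera calls.

## Task

Check the media hub's standby battery: first slide the little shutter on top of the hub fully open to its end stop, then lift the two-pin tester out of the pine caddy and hold it upright with one pin on each of the two sprung contacts that the shutter covered, pressing both gently about half way down and never hard. Finish while still gripping the tester there, with both contacts pressed and the shutter fully open; leave everything else on the unit where it stands.

Things in the scene. Friction and masses are not known exactly. Their poses are not given: they have to be found in the camera images.
- hub: media hub, a fixed grey box 160 (x) x 200 (y) x 45 mm high; origin at the centre of its underside, z up. On its top two black guide rails run along its y at x = +/-27 mm (6 mm wide, 8 mm high, from y = -71 to +79 mm); between them lies the shutter and, under it, the two contacts
- shutter (a joint): how far the shutter has slid, in m, along the hub's +y: 0 closed (over both contacts), 0.055 fully open at its end stop; it starts somewhere between 0 and 0.02 and stays where it is left (friction about 1.2 N). Aluminium plate 46 x 72 x 3 mm, lying 1 mm above the hub's top, with an upright fin
- shutter_grip (a point): centre of the top edge of the shutter's fin, 71 mm above the work surface; the fin is 26 mm along the hub's x, 12 mm along its y (the sliding direction) and stands 22 mm above the plate (which is at 49 mm); axes as the hub's. It can be pinched from above or pushed sideways
- contact_a: round brass contact, 15 mm across, in a 17 mm square well in the hub's top, at x = 0, y = -42 mm of the hub; origin at the centre of its top face, flush with the hub's top (45 mm) when not pressed, z up. Sprung: sinks straight down up to 7 mm, pushing back with 0.6 N at first touch, 2.7 N half way, 4.8 N at the bottom, where it is solid
- contact_b: the second contact, the same as contact_a, at x = 0, y = -18 mm of the hub
- contact_mid (a point): point midway between the two contacts' unpressed top faces (x = 0, y = -30 mm, z = 45 mm of the hub), fixed on the hub; axes as the hub's, so its y runs from contact_a to contact_b, which are 24 mm apart
- tester: loose black two-pin battery tester, about 90 g, 18 (x) x 36 (y) mm, 120 mm long (z): body from z = 15 to 120 mm, below it two steel pins 6 mm thick, 15 mm long, at y = +/-12 mm. Origin midway between the pin tips, z up. Either pin may go on either contact. It starts upright in the caddy's pocket, pins down, tips 10 mm and top 130 mm above the work surface
- tester_grip (a point): a good place to grip the tester: on its axis, 90 mm above the pin tips; pinch across the 18 mm thickness (tester's x)
- caddy: fixed pine pegboard caddy: base 100 (x) x 260 (y) x 44 mm high, origin at the centre of its underside, z up. The tester's pocket, 21 (x) x 39 (y) mm and 34 deep, is at x = 0, y = -90 mm. On its far (+x) edge, y = -2 to +128 mm, a panel rises to 174 mm with four dowels sticking out 50 mm to -x at 155 mm; a black remote hangs on the outermost (+y)
- mug: loose green mug, 82 mm across, 92 mm high, origin under its centre; to be left alone
- key_tray: loose steel tray 90 x 140 x 18 mm with a key fob in it, origin under its centre; to be left alone
- mint_dispenser: loose clear mint dispenser 20 x 38 x 60 mm high, origin under its centre, standing between hub and caddy; to be left alone
- candle_jar: loose glass candle jar 62 mm across, 55 mm high, origin under its centre; to be left alone
- coasters: stack of cork coasters, 96 mm across, 24 mm high, origin under its centre; to be left alone
- books: two books lying flat, 110 x 160 x 40 mm high, origin under their centre; to be left alone
Things that resemble listed ones, but are neither listed nor needed, are in the scene too. Of the things like the tester, leave any that is blue, green or orange; of the rest the smaller one is meant.

How it is judged:
By the outcome, as a careful person would: the job done as asked, in the order asked, and still so for the second after the job is handed in, while the arm keeps its last pose, push and grip.
It also fails if it takes over 58 s, if anything falls off the work surface, if the arm or the gripper's body presses on something with over 40 N, if the wrist force passes 120 N, or if a joint passes its speed limit or range.

## Working session

There is one attempt and no reset: what is moved stays moved. The work goes in short steps, Python scripts to look and compute and a tool call to move; the robot and the scene stay as the last step left them, time stands still between calls to the robot, and variables do not carry over. Pictures are saved under pics/ and viewed, about 8 in all and at most 12, crops included, and the job is handed in when it is done.

Besides the shell and the picture viewer there is one more tool, called after "Emit:" as a command line: name --argument value ..., lists and objects as JSON in quotes. carry_out: Moves the arm, as the interface text tells. Its arguments: {"type":"object","properties":{"steps":{"type":"array","items":{"type":"array"}},"gripper":{"type":"number"}},"required":["steps"]}

```bash
mkdir -p pics
python3 - <<'E'
from station import r
import cv2,numpy as np
s=r.sense();print(s['time_s'],s['tcp_pos'],np.round(s['ee_rot'],3).tolist(),s['wrist_force'],s['gripper_width'])
for c in ['scene','top']:
    im=r.capture(c);cv2.imwrite(f'pics/{c}0.png',im[:,:,::-1])
    for t in ['hub','shutter_grip','contact_mid','tester','tester_grip','caddy','mint_dispenser']:
        print(c,t,[(np.round(d['centre'],3).tolist(),round(d['confidence'],2)) for d in r.place_of(c,t)])
E
```

```text
0.0 [0.21103036 0.58765066 0.22146893] [[0.941, -0.338, -0.001], [-0.338, -0.941, -0.002], [0.0, 0.002, -1.0]] [-0.1208561  -0.38321519 -0.39916743] 0.9999897489291609
scene hub [([0.573, 0.274, 0.002], 0.83), ([0.79, 0.009, 0.001], 0.25)]
scene shutter_grip [([0.575, 0.298, 0.076], 0.68), ([0.575, 0.24, 0.044], 0.16)]
scene contact_mid [([0.575, 0.241, 0.044], 0.7), ([0.775, 0.151, -0.002], 0.55), ([0.574, 0.301, 0.076], 0.51)]
scene tester [([0.57, -0.319, 0.009], 0.86), ([0.584, -0.445, 0.004], 0.85), ([0.698, -0.338, 0.002], 0.83), ([0.665, -0.41, -0.001], 0.71), ([0.496, -0.448, 0.002], 0.56), ([0.551, 0.005, -0.001], 0.45)]
scene tester_grip [([0.571, -0.317, 0.1], 0.94), ([0.504, -0.447, 0.116], 0.85), ([0.697, -0.344, 0.087], 0.75), ([0.666, -0.418, 0.091], 0.71), ([0.587, -0.444, 0.122], 0.68)]
scene caddy [([0.548, -0.233, -0.004], 0.61)]
scene mint_dispenser [([0.554, 0.006, -0.0], 0.64)]
top hub [([0.573, 0.277, 0.002], 0.83)]
top shutter_grip [([0.572, 0.297, 0.074], 0.94)]
top contact_mid [([0.577, 0.245, 0.041], 0.93)]
top tester [([0.585, -0.446, 0.006], 0.78), ([0.32, -0.273, -0.001], 0.74), ([0.7, -0.345, 0.003], 0.7), ([0.502, -0.449, 0.002], 0.63)]
top tester_grip [([0.667, -0.415, 0.087], 0.86), ([0.59, -0.451, 0.121], 0.82), ([0.694, -0.341, 0.092], 0.68), ([0.497, -0.45, 0.119], 0.62), ([0.569, -0.32, 0.101], 0.51)]
top caddy [([0.55, -0.234, 0.001], 0.61)]
top mint_dispenser [([0.553, 0.004, -0.001], 0.72), ([0.576, 0.24, 0.044], 0.44)]
```

View pics/scene0.png

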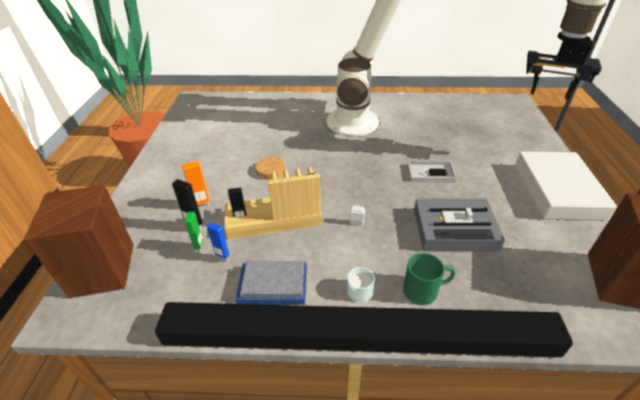

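View pics/top0.png

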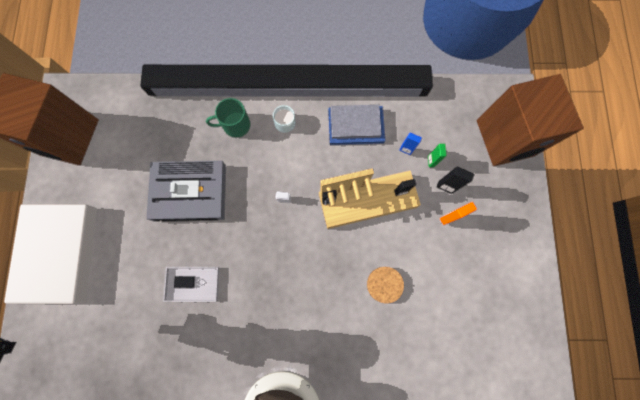

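The two pictures show the tester standing in the caddy pocket (scene 237,203; top 405,187), and the hub with its fin (top 187,188) and a contact just showing at (201,188). The hub is square to the world, and the caddy is turned about 11.5°. I'll go above the fin first.

Emit:
carry_out --steps '[[[44,15,2],-19.8],[[44,15,2],-19.8],[[44,15,2],-19.8],[[44,15,2],-19.8],[[44,15,2],-19.8],[[44,15,2],-19.8],[[44,15,2],-19.8],[[44,15,2],-19.8],[[44,15,2],-19.8],[[44,15,2],-19.8],[[44,15,2],-19.8],[[44,15,2],-19.8],[[44,15,2],-19.8],[[44,15,2],-19.8]]' --gripper 0

```text
time_s: 2.2
tcp_pos: [0.5737, 0.2995, 0.203]
ee_rot: [[1.0, 0.003, 0.0], [0.003, -1.0, 0.0], [0.0, -0.0, -1.0]]
wrist_force: [-0.1, 0.9, 0.0]
gripper_width: 0.501
```

```bash
cat > h.py <<'E'
from station import r
import cv2,numpy as np
def st():
    s=r.sense();R=np.array(s['ee_rot']);print('t',round(s['time_s'],2),'tcp',np.round(s['tcp_pos'],4),'yaw_y',round(np.degrees(np.arctan2(R[1,1],R[0,1])),2),'tilt',np.round(R[2],3),'F',np.round(s['wrist_force'],1),'M',np.round(s['moment'],2),'w',round(s['gripper_width'],3));return s,R
def look(c,n,ts):
    im=r.capture(c);cv2.imwrite(f'pics/{n}.png',im[:,:,::-1])
    for t in ts: print(c,t,[(np.round(d['centre'],4).tolist(),round(d['confidence'],2)) for d in r.place_of(c,t)])
def onplane(c,px,z):
    k=r.calibration(c);K=np.array(k['camera_matrix']);T=np.array(k['world_from_camera'])
    out=[]
    for u,v in px:
        d=np.linalg.solve(K,[u,v,1]);d=T[:3,:3]@(d*[1,-1,-1]);o=T[:3,3];out.append(o+d*(z-o[2])/d[2])
    return np.array(out)
E
python3 - <<'E'
from h import *
st();look('wrist','w1',['hub','shutter_grip','contact_mid','contact_a'])
print({k:np.round(v,3).tolist() for k,v in r.calibration('wrist').items()})
E
```

```text
t 2.2 tcp [0.5737 0.2995 0.203 ] yaw_y -89.84 tilt [ 0. -0. -1.] F [-0.1  0.9  0. ] M [-0.03 -0.02  0.06] w 0.501
wrist hub [([0.5703, 0.2739, 0.0014], 0.65)]
wrist shutter_grip [([0.569, 0.2966, 0.0713], 0.63)]
wrist contact_mid [([0.576, 0.2432, 0.0449], 0.95)]
wrist contact_a [([0.5738, 0.2332, 0.0441], 0.53)]
{'camera_matrix': [[303.196, 0.0, 322.226], [0.0, 303.196, 197.94], [0.0, 0.0, 1.0]], 'world_from_camera': [[0.003, 0.964, 0.266, 0.646], [-1.0, 0.003, 0.001, 0.299], [0.0, -0.266, 0.964, 0.365], [0.0, 0.0, 0.0, 1.0]]}
```

View pics/w1.png

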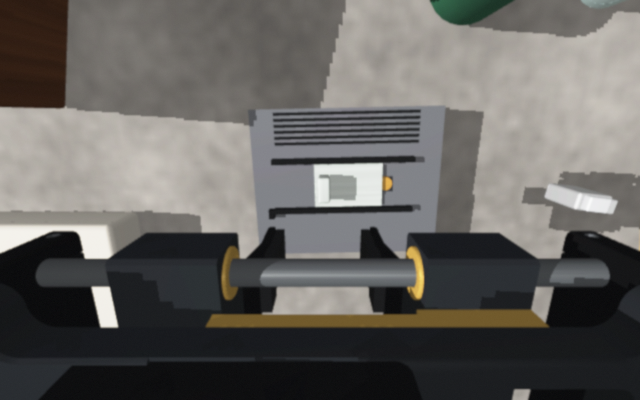

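The hub fills the middle of the picture. The fin's bright top is at about (322,190), the half-covered contact at (388,184), and the rails run roughly from (272,161) to (421,158) and from (270,212) to (420,208).

Run:
```python
from h import *
im=cv2.imread('pics/w1.png');c=cv2.resize(im[90:260,235:495],None,fx=3,fy=3,interpolation=cv2.INTER_CUBIC);cv2.imwrite('pics/w1c.png',c)
print('fin',onplane('wrist',[(322,190)],.071).round(4))
print('rails',onplane('wrist',[(272,161),(421,158),(270,212),(420,208)],.053).round(4))
```

```text
fin [[0.5731 0.2993 0.071 ]]
rails [[0.5994 0.351  0.053 ]
 [0.6029 0.1973 0.053 ]
 [0.544  0.3555 0.053 ]
 [0.5489 0.1936 0.053 ]]
```

View pics/w1c.png

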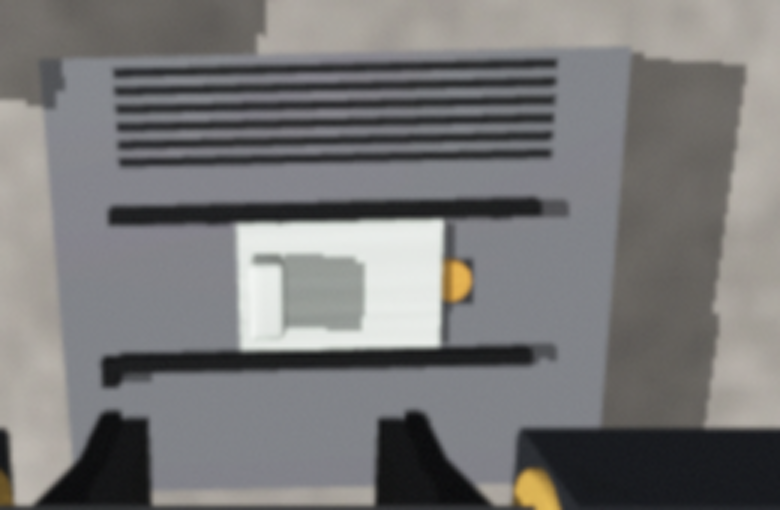

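Emit:
carry_out --steps '[[[0,0.1,5],-1.3],[[0,0.1,9],-1.3],[[0,0.1,12],-1.3],[[0,0.1,13.5],-1.3],[[0,0.1,14.5],-1.3],[[0,0.1,14.6],-1.3],[[0,0.1,14.6],-1.3],[[0,0.1,14.6],-1.3]]'

```text
time_s: 3.25
tcp_pos: [0.575, 0.2985, 0.0582]
ee_rot: [[1.0, 0.025, 0.002], [0.025, -1.0, 0.002], [0.002, -0.002, -1.0]]
wrist_force: [0.2, -0.1, 0.3]
gripper_width: 0.497
```

Emit:
carry_out --steps '[[[0,0,0],0],[[0,0,0],0],[[0,0,0],0],[[0,0,0],0],[[0,0,0],0],[[0,0,0],0],[[0,0,0],0],[[0,0,0],0]]' --gripper -1

```text
time_s: 4.05
tcp_pos: [0.575, 0.2984, 0.0583]
ee_rot: [[1.0, 0.025, 0.002], [0.025, -1.0, 0.002], [0.002, -0.002, -1.0]]
wrist_force: [0.5, -0.1, 0.6]
gripper_width: 0.134
```

Emit:
carry_out --steps '[[[0,-0.5,0],0],[[0,-1,0],0],[[0,-1.5,0],0],[[0,-2,0],0],[[0,-2.5,0],0],[[0,-3,0],0],[[0,-3.2,0],0],[[0,-3.2,0],0]]'

```text
time_s: 4.85
tcp_pos: [0.5742, 0.3313, 0.0583]
ee_rot: [[1.0, 0.025, 0.003], [0.025, -1.0, 0.003], [0.003, -0.003, -1.0]]
wrist_force: [0.5, 1.6, 0.1]
gripper_width: 0.137
```

Emit:
carry_out --steps '[[[0,-0.2,0],0],[[0,-0.4,0],0],[[0,-0.5,0],0],[[0,-0.5,0],0]]'

```text
time_s: 5.25
tcp_pos: [0.5741, 0.3349, 0.0583]
ee_rot: [[1.0, 0.025, 0.002], [0.025, -1.0, 0.0], [0.002, -0.0, -1.0]]
wrist_force: [1.2, -5.3, 1.5]
gripper_width: 0.133
```

Emit:
carry_out --steps '[[[0,-0.2,0],0],[[0,-0.3,0],0],[[0,-0.3,0],0]]'

```text
time_s: 5.55
tcp_pos: [0.5741, 0.335, 0.0582]
ee_rot: [[1.0, 0.024, -0.0], [0.024, -1.0, -0.004], [-0.0, 0.004, -1.0]]
wrist_force: [2.3, -9.0, 2.7]
gripper_width: 0.138
```

Emit:
carry_out --steps '[[[0,0,0],0],[[0,0,0],0],[[0,0,0],0],[[0,0,0],0],[[0,0,0],0],[[0,0,-1],0],[[0,0,-4],0],[[0,2,-8],0],[[0,6,-12],0],[[0,9,-14],0],[[0,9,-14],0],[[0,9,-14],0]]' --gripper 0

```text
time_s: 6.75
tcp_pos: [0.5764, 0.2454, 0.2001]
ee_rot: [[1.0, 0.023, 0.002], [0.023, -1.0, -0.002], [0.002, 0.002, -1.0]]
wrist_force: [-0.7, -0.2, -0.4]
gripper_width: 0.503
```

Run:
```python
from h import *
st();look('wrist','w2',['shutter_grip','contact_mid','contact_a'])
im=cv2.imread('pics/w2.png')[90:280,210:470];cv2.imwrite('pics/w2c.png',cv2.resize(im,None,fx=3,fy=3,interpolation=cv2.INTER_CUBIC))
h=cv2.cvtColor(cv2.imread('pics/w2.png'),cv2.COLOR_BGR2HSV);m=cv2.inRange(h,(10,110,110),(30,255,255))
n,l,s,c=cv2.connectedComponentsWithStats(m)
for i in range(1,n):
    if s[i,4]>15: print(s[i],c[i].round(1),onplane('wrist',[c[i]],.045).round(4))
```

```text
t 6.75 tcp [0.5764 0.2454 0.2001] yaw_y -88.69 tilt [ 0.002  0.002 -1.   ] F [-0.7 -0.2 -0.4] M [-0.07  0.04  0.04] w 0.503
wrist shutter_grip [([0.569, 0.3358, 0.0715], 0.57)]
wrist contact_mid [([0.5735, 0.2428, 0.0452], 0.79)]
wrist contact_a [([0.574, 0.233, 0.043], 0.51), ([0.5748, 0.2539, 0.0486], 0.46)]
[305 180  15  14 166] [312.1 186.5] [[0.5727 0.2563 0.045 ]]
[328 180  14  14 168] [334.4 186.5] [[0.5732 0.2326 0.045 ]]
[ 597  183   43   68 1593] [621.1 216.1] [[ 0.5476 -0.0845  0.045 ]]
[406 246  19  54 552] [416.2 273. ] [[0.4726 0.1339 0.045 ]]
[222 249   9  50 210] [225.1 274.5] [[0.4657 0.355  0.045 ]]
[ 208  310  337   16 3849] [387. 319.] [[0.4097 0.1626 0.045 ]]
```

View pics/w2c.png

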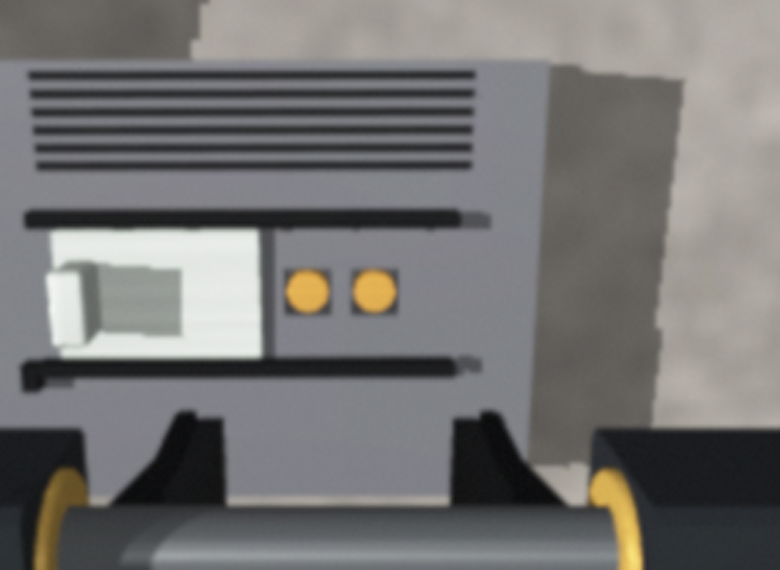

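The shutter is fully open, with a firm stop and the grip point at y≈0.335. Both contacts are clear at (312,186) and (334,186), and their midpoint is (0.573, 0.2445) with yaw of about 1.3°. Next I'll go to the tester.

Emit:
carry_out --steps '[[[0,2,-5],8],[[0,7,-6],16],[[-1,12,-6],24],[[-1,17,-6],32],[[-1,22,-6],40],[[-1,27,-6],48],[[-2,32,-6],56],[[-2,37,-6],64],[[-2,42,-6],72],[[-2,47,-6],79.8],[[-2,52,-6],79.8],[[-1.9,56.4,-4],79.8],[[-1.9,56.4,-2],79.8],[[-1.9,56.4,-2],79.8],[[-1.9,56.4,-2],79.8],[[-1.9,56.4,-2],79.8]]'

```text
time_s: 8.55
tcp_pos: [0.5719, -0.317, 0.2216]
ee_rot: [[0.204, -0.979, -0.001], [-0.979, -0.204, -0.007], [0.006, 0.002, -1.0]]
wrist_force: [-0.5, -0.1, -0.4]
gripper_width: 0.502
```

Run:
```python
from h import *
st();look('wrist','w3',['tester_grip','tester','caddy'])
```

```text
t 8.55 tcp [ 0.5719 -0.317   0.2216] yaw_y -168.23 tilt [ 0.006  0.002 -1.   ] F [-0.5 -0.1 -0.4] M [ 0.09 -0.02  0.01] w 0.502
wrist tester_grip [([0.6962, -0.346, 0.0897], 0.97), ([0.6614, -0.412, 0.0856], 0.94), ([0.5842, -0.4438, 0.1217], 0.77), ([0.5714, -0.319, 0.1021], 0.7)]
wrist tester [([0.659, -0.4142, -0.0], 0.86), ([0.497, -0.4492, -0.0043], 0.76), ([0.6963, -0.3418, 0.0011], 0.71), ([0.5866, -0.4494, -0.0023], 0.68)]
wrist caddy [([0.5514, -0.2342, 0.0053], 0.76)]
```

View pics/w3.png

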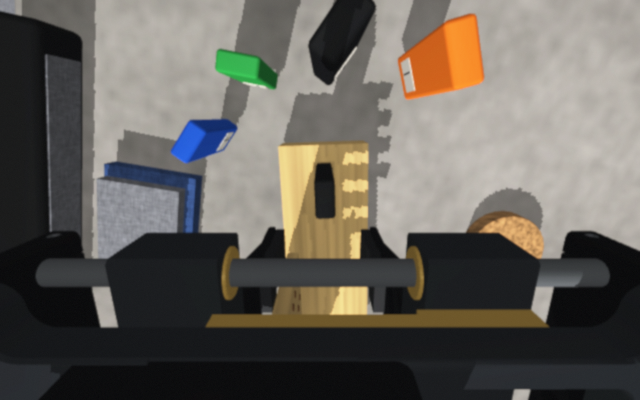

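The tester stands in the pocket at (325,190), almost aligned with the jaws. The blue, green, orange and larger black look-alikes are clear of it. I'll crop in to get its top face accurately.

Run:
```python
from h import *
im=cv2.imread('pics/w3.png')[130:240,265:385]
g=cv2.resize(im,None,fx=5,fy=5,interpolation=cv2.INTER_CUBIC);g=cv2.convertScaleAbs(g,alpha=1.0,beta=0)
g=(255*(g/255.)**.45).astype('uint8');cv2.imwrite('pics/w3c.png',g)
k=r.calibration('wrist');K=np.array(k['camera_matrix']);T=np.array(k['world_from_camera'])
a=np.radians(11.6);c=np.array([.571,-.319])
for z in(.13,.044):
  for sx,sy in((9,18),(-9,18),(-9,-18),(9,-18)):
    p=np.r_[c+np.array([[np.cos(a),-np.sin(a)],[np.sin(a),np.cos(a)]])@[sx/1e3,sy/1e3],z]
    q=T[:3,:3].T@(p-T[:3,3]);q=K@(q*[1,-1,-1]);q=q[:2]/q[2];print(z,sx,sy,q.round(1),'crop',((q-[265,130])*5).round())
```

```text
0.13 9 18 [311.8 218.6] crop [234. 443.]
0.13 -9 18 [332.1 218.6] crop [336. 443.]
0.13 -9 -18 [332.6 178.7] crop [338. 244.]
0.13 9 -18 [311.6 178.7] crop [233. 243.]
0.044 9 18 [314.2 194.4] crop [246. 322.]
0.044 -9 18 [329.7 194.5] crop [323. 322.]
0.044 -9 -18 [330.  163.6] crop [325. 168.]
0.044 9 -18 [314.1 163.5] crop [245. 168.]
```

View pics/w3c.png

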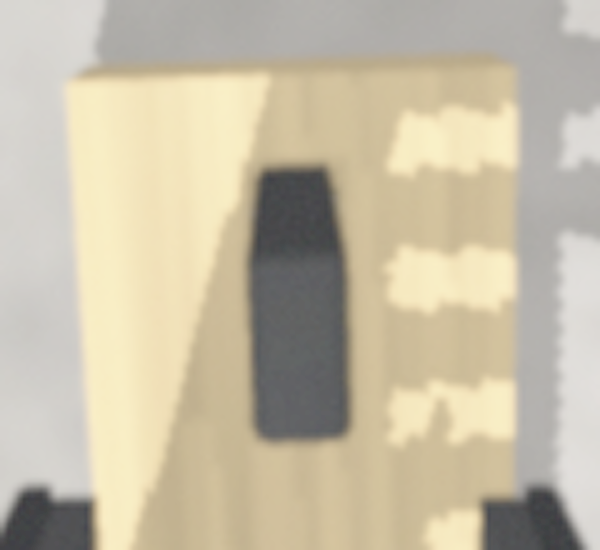

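Emit:
carry_out --steps '[[[0.13,0.35,1],-1.6],[[0.13,0.35,5],-1.6],[[0.13,0.35,8.5],-1.6],[[0.13,0.35,11.5],-1.6],[[0.13,0.35,13.3],-1.6],[[0.13,0.35,14],-1.6],[[0.13,0.35,14],-1.6],[[0.13,0.35,14],-1.6]]'

```text
time_s: 9.55
tcp_pos: [0.5693, -0.3202, 0.0832]
ee_rot: [[0.231, -0.973, 0.002], [-0.973, -0.231, -0.007], [0.008, -0.0, -1.0]]
wrist_force: [0.3, -0.8, -0.2]
gripper_width: 0.5
```

Emit:
carry_out --steps '[[[0,0,0],0],[[0,0,0],0],[[0,0,0],0],[[0,0,0],0],[[0,0,0],0],[[0,0,0],0],[[0,0,0],0],[[0,0,0],0]]' --gripper -1

```text
time_s: 10.35
tcp_pos: [0.5695, -0.3203, 0.0835]
ee_rot: [[0.231, -0.973, 0.002], [-0.973, -0.231, -0.008], [0.008, -0.001, -1.0]]
wrist_force: [-0.4, 0.7, 2.7]
gripper_width: 0.203
```

Emit:
carry_out --steps '[[[0,0,-1],0],[[0,0,-3],0],[[0,0,-5],0],[[0,0,-8],0],[[0,0,-12],0],[[0,0,-16],0],[[0,0,-19],0],[[0,0,-20.5],0],[[0,0,-20.5],0],[[0,0,-20.5],0]]'

```text
time_s: 11.35
tcp_pos: [0.5684, -0.3183, 0.2877]
ee_rot: [[0.231, -0.973, 0.001], [-0.973, -0.231, -0.006], [0.007, 0.0, -1.0]]
wrist_force: [0.6, -0.5, -1.1]
gripper_width: 0.206
```

Emit:
carry_out --steps '[[[-2,-0.5,0],0],[[-6,-1.5,0],2],[[-10,-2.5,0],4],[[-14,-3.5,0],6],[[-18,-4.4,0],8],[[-22,-5.4,0],10],[[-26,-6.4,0],12.1],[[-30,-7.3,0],12.1],[[-34,-8.3,0],12.1],[[-38,-9.3,0],12.1],[[-42,-10.2,0],12.1],[[-46,-11.2,0],12.1],[[-50,-12.2,0],12.1],[[-53,-12.9,0],12.1],[[-54.9,-13.4,0],12.1],[[-54.9,-13.4,0],12.1],[[-54.9,-13.4,0],12.1],[[-54.9,-13.4,0],12.1]]'

```text
time_s: 13.15
tcp_pos: [0.5719, 0.2455, 0.2836]
ee_rot: [[0.021, -1.0, 0.0], [-1.0, -0.021, -0.007], [0.007, -0.0, -1.0]]
wrist_force: [1.3, -0.8, -0.9]
gripper_width: 0.209
```

Run:
```python
from h import *
s,R=st();look('wrist','w4',['tester_grip','tester','contact_mid'])
r.capture('scene')
print([(np.round(d['centre'],4).tolist(),round(d['confidence'],2)) for t in('tester','tester_grip') for d in r.place_of('scene',t)])
```

```text
t 13.15 tcp [0.5719 0.2455 0.2836] yaw_y -178.82 tilt [ 0.007 -0.    -1.   ] F [ 1.3 -0.8 -0.9] M [ 0.01 -0.09 -0.02] w 0.209
wrist tester_grip [([0.571, 0.2467, 0.3035], 0.87)]
wrist tester [([0.5727, 0.245, 0.2115], 0.79)]
wrist contact_mid [([0.5752, 0.2452, 0.0438], 0.66)]
[([0.5838, -0.4434, 0.0035], 0.76), ([0.4957, -0.45, -0.0006], 0.58), ([0.5737, 0.2471, 0.2094], 0.57), ([0.6634, -0.4112, -0.0017], 0.56), ([0.6984, -0.3442, -0.0041], 0.55), ([0.7808, 0.1469, -0.0006], 0.3), ([0.5041, -0.4485, 0.1146], 0.76), ([0.5883, -0.4444, 0.122], 0.72), ([0.694, -0.3429, 0.0872], 0.62), ([0.6654, -0.4152, 0.0928], 0.59), ([0.5741, 0.2482, 0.303], 0.57)]
```

View pics/w4.png

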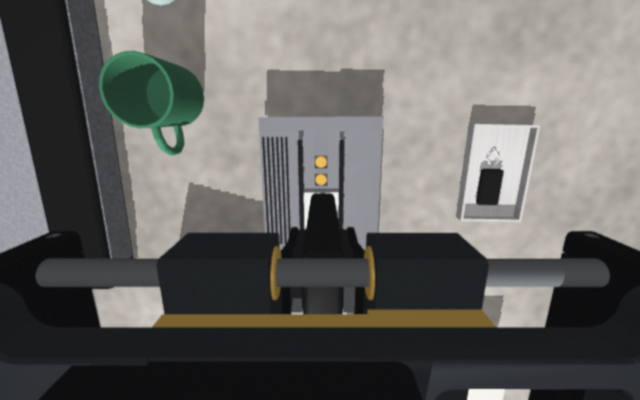

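The tester hangs upright in the jaws. Contacts show at (321,162) and (321,180), on its axis. I'll lower it close to them and look once more.

Emit:
carry_out --steps '[[[-0.05,-0.15,2],0],[[-0.05,-0.15,6],0],[[-0.05,-0.15,10],0],[[-0.05,-0.15,13],0],[[-0.05,-0.15,15],0],[[-0.05,-0.15,15.4],0],[[-0.05,-0.15,15.4],0],[[-0.05,-0.15,15.4],0]]'

```text
time_s: 14.3
tcp_pos: [0.5748, 0.2464, 0.1319]
ee_rot: [[0.022, -1.0, 0.004], [-1.0, -0.022, -0.005], [0.005, -0.004, -1.0]]
wrist_force: [0.5, 0.7, -0.4]
gripper_width: 0.206
```

Run:
```python
from h import *
s,R=st();look('wrist','w5',['tester','contact_mid','tester_grip'])
print('contacts@w4?')
h=cv2.cvtColor(cv2.imread('pics/w5.png'),cv2.COLOR_BGR2HSV);m=cv2.inRange(h,(10,110,110),(30,255,255))
n,l,ss,c=cv2.connectedComponentsWithStats(m)
for i in range(1,n):
    if ss[i,4]>15: print(ss[i],onplane('wrist',[c[i]],.045).round(4))
im=r.capture('scene')
print([(np.round(d['centre'],4).tolist(),round(d['confidence'],2)) for t in('tester','contact_mid','shutter_grip') for d in r.place_of('scene',t)])
a=cv2.resize(cv2.imread('pics/w5.png')[120:270,250:400],(480,480),interpolation=cv2.INTER_CUBIC)
b=cv2.resize(im[170:270,400:500,::-1],(320,320),interpolation=cv2.INTER_CUBIC);b=cv2.copyMakeBorder(b,0,160,0,0,0)
cv2.imwrite('pics/c5.png',np.hstack([a,b]))
```

```text
t 14.3 tcp [0.5748 0.2464 0.1319] yaw_y -178.76 tilt [ 0.005 -0.004 -1.   ] F [ 0.5  0.7 -0.4] M [ 0.09 -0.06 -0.01] w 0.206
wrist tester [([0.5773, 0.2476, 0.0579], 0.89)]
wrist contact_mid [([0.576, 0.2436, 0.0494], 0.56)]
wrist tester_grip [([0.5755, 0.2485, 0.1498], 0.75)]
contacts@w4?
[315 177  18  17 247] [[0.5731 0.2308 0.045 ]]
[271 248   8  51 221] [[0.6167 0.3146 0.045 ]]
[366 248   9  51 240] [[0.5276 0.3126 0.045 ]]
[ 154  310  340   16 4117] [[0.5591 0.3619 0.045 ]]
[([0.5829, -0.4464, 0.0011], 0.97), ([0.6656, -0.4096, 0.0025], 0.88), ([0.6964, -0.3441, -0.0019], 0.77), ([0.4965, -0.4488, 0.003], 0.76), ([0.5739, 0.2486, 0.0581], 0.67), ([0.5728, 0.2409, 0.0447], 0.83), ([0.5716, 0.3367, 0.0766], 0.53)]
```

View pics/c5.png

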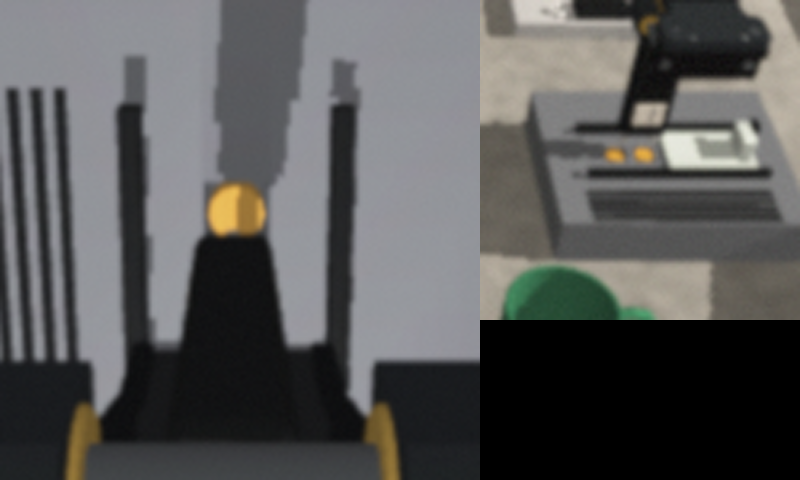

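The crop shows contact_a at about (324,185), half hidden by the tester's lower edge at v≈194. The shutter is open and both contacts are clear. I'll work out the tester's y from that edge.

Run:
```python
from h import *
print('body -y face',onplane('wrist',[(312,194),(334,194)],.0744).round(4))
print('contact a -y edge, +-x edges',onplane('wrist',[(324,176.8),(314.8,186),(333,186)],.045).round(4))
```

```text
body -y face [[0.581  0.2307 0.0744]
 [0.5646 0.2303 0.0744]]
contact a -y edge, +-x edges [[0.5721 0.2232 0.045 ]
 [0.5796 0.2312 0.045 ]
 [0.5644 0.2309 0.045 ]]
```

Emit:
carry_out --steps '[[[0.45,0.08,0],0],[[0.45,0.08,0.4],0],[[0.45,0.08,0.8],0],[[0.45,0.08,1.0],0],[[0.45,0.08,1.0],0],[[0.45,0.08,1.0],0]]'

```text
time_s: 15.3
tcp_pos: [0.5732, 0.2414, 0.1205]
ee_rot: [[0.021, -1.0, 0.002], [-1.0, -0.021, -0.006], [0.006, -0.002, -1.0]]
wrist_force: [1.0, 0.8, -0.4]
gripper_width: 0.206
```

Run:
```python
from h import *
s,R=st();look('wrist','w6',['tester','contact_mid'])
im=r.capture('scene')
print([(np.round(d['centre'],4).tolist(),round(d['confidence'],2)) for t in('tester','contact_mid') for d in r.place_of('scene',t) if d['centre'][1]>0])
a=cv2.resize(cv2.imread('pics/w6.png')[150:250,260:380],(480,400),interpolation=cv2.INTER_CUBIC)
b=cv2.resize(im[185:245,415:463,::-1],(320,400),interpolation=cv2.INTER_CUBIC)
b=(255*(b/255.)**.5).astype('uint8')
cv2.imwrite('pics/c6.png',np.hstack([a,b]))
```

```text
t 15.3 tcp [0.5732 0.2414 0.1205] yaw_y -178.78 tilt [ 0.006 -0.002 -1.   ] F [ 1.   0.8 -0.4] M [ 0.07 -0.07  0.03] w 0.206
wrist tester [([0.5753, 0.2381, 0.0474], 0.78), ([0.3156, 0.2516, -0.0015], 0.28)]
wrist contact_mid [([0.5749, 0.2425, 0.0446], 0.82)]
[([0.5716, 0.245, 0.0453], 0.5), ([0.5714, 0.2393, 0.0447], 0.67)]
```

View pics/c6.png

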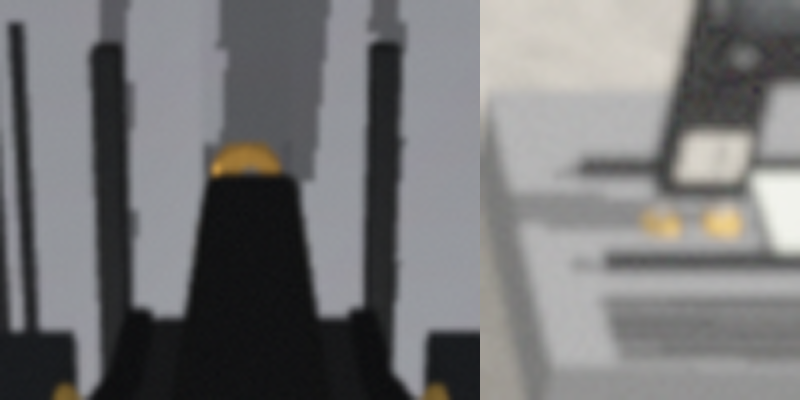

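Run:
```python
from h import *
def proj(c,p):
    k=r.calibration(c);K=np.array(k['camera_matrix']);T=np.array(k['world_from_camera'])
    q=T[:3,:3].T@(np.array(p)-T[:3,3]);q=K@(q*[1,-1,-1]);return q[:2]/q[2]
t=.0205+.1-.0725
for y in (.2405,.2425,.2445):
  print(y,'scene mid contacts',((proj('scene',[.573,y,.045])-[415,185])*[320/48,400/60]).round(1),
   'body bottom edge +-y',[((proj('scene',[.583,y+d,t+.015])-[415,185])*[320/48,400/60]).round(1) for d in(-.018,.018)],
   'wrist body -y v',proj('wrist',[.573,y-.018,t+.015]).round(1),'contact a -y edge',proj('wrist',[.573,y-.0195,.045]).round(1))
```

```text
0.2405 scene mid contacts [200.6 215. ] body bottom edge +-y [array([168.2, 199.1]), array([259.9, 200.7])] wrist body -y v [322. 189.] contact a -y edge [322.1 182. ]
0.2425 scene mid contacts [205.6 215.1] body bottom edge +-y [array([173.2, 199.2]), array([265. , 200.8])] wrist body -y v [321.9 191.6] contact a -y edge [322.  184.4]
0.2445 scene mid contacts [210.6 215.1] body bottom edge +-y [array([178.3, 199.3]), array([270.1, 200.9])] wrist body -y v [321.9 194.1] contact a -y edge [322.  186.8]
```

Reprojecting puts the tester within about 1 mm of the contacts in both views. I'll make a 1 mm correction and then press in small steps.

Emit:
carry_out --steps '[[[0.05,-0.1,0],0],[[0.05,-0.1,0.1],0],[[0.05,-0.1,0.2],0],[[0.05,-0.1,0.3],0],[[0.05,-0.1,0.4],0],[[0.05,-0.1,0.4],0],[[0.05,-0.1,0.4],0]]'

```text
time_s: 16.3
tcp_pos: [0.5743, 0.2409, 0.1171]
ee_rot: [[0.021, -1.0, 0.003], [-1.0, -0.021, -0.006], [0.006, -0.002, -1.0]]
wrist_force: [-0.5, -0.6, 1.1]
gripper_width: 0.205
```

Emit:
carry_out --steps '[[[0,0,0.1],0],[[0,0,0.15],0],[[0,0,0.15],0],[[0,0,0.15],0]]'

```text
time_s: 16.7
tcp_pos: [0.5743, 0.2409, 0.1158]
ee_rot: [[0.021, -1.0, 0.003], [-1.0, -0.021, -0.006], [0.006, -0.003, -1.0]]
wrist_force: [-1.8, -0.8, 2.9]
gripper_width: 0.206
```

Emit:
carry_out --steps '[[[0,0,0.1],0],[[0,0,0.16],0],[[0,0,0.16],0],[[0,0,0.16],0],[[0,0,0.16],0]]'

```text
time_s: 17.2
tcp_pos: [0.5744, 0.2409, 0.1144]
ee_rot: [[0.022, -1.0, 0.003], [-1.0, -0.022, -0.006], [0.006, -0.003, -1.0]]
wrist_force: [-1.6, 0.3, 5.1]
gripper_width: 0.202
```

Run:
```python
from h import *
f=[]
for i in range(6):
    r.capture('scene');f.append(r.sense()['wrist_force'])
print('meanF',np.mean(f,0).round(2),np.std(f,0).round(2))
s,R=st();look('wrist','w7',['tester','shutter_grip','contact_mid'])
a=cv2.resize(cv2.imread('pics/w7.png')[150:250,260:380],(480,400),interpolation=cv2.INTER_CUBIC)
b=cv2.resize(r.capture('scene')[185:245,415:463,::-1],(320,400),interpolation=cv2.INTER_CUBIC)
b=(255*(b/255.)**.5).astype('uint8')
cv2.imwrite('pics/c7.png',np.hstack([a,b]))
```

```text
meanF [-1.89 -0.47  4.97] [0.29 0.23 0.69]
t 17.5 tcp [0.5744 0.2409 0.1143] yaw_y -178.77 tilt [ 0.006 -0.003 -1.   ] F [-1.5 -0.4  5.7] M [-0.02  0.67  0.05] w 0.207
wrist tester [([0.5766, 0.2382, 0.0408], 0.83), ([0.776, 0.1493, -0.0016], 0.21)]
wrist shutter_grip []
wrist contact_mid [([0.5752, 0.2456, 0.0482], 0.82)]
```

View pics/c7.png

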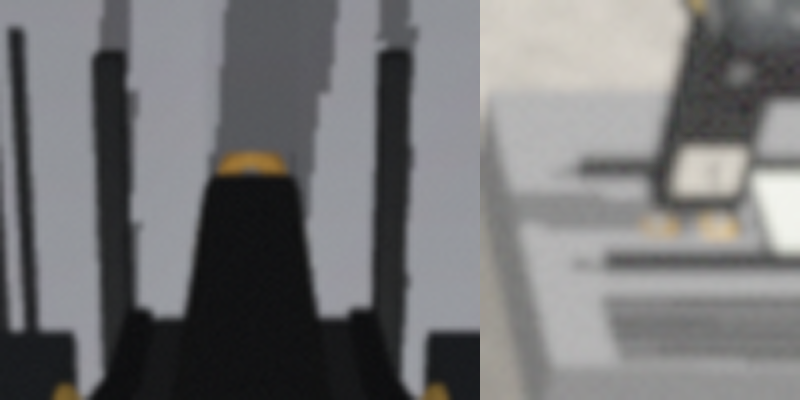

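Both contacts are visibly sunk under the pins. The stiffness of about 1.4 N/mm matches two springs, and the net force of about 5.5 N means roughly half way. The shutter is still at its stop, so I'm handing the job in.

Run:
```python
from h import *
st();r.finish_job()
```

```text
t 17.75 tcp [0.5744 0.2409 0.1142] yaw_y -178.77 tilt [ 0.006 -0.003 -1.   ] F [-1.2 -0.5  5.3] M [-0.04  0.69 -0.02] w 0.203
the job is handed in; nothing more can be done
```

I slid the shutter open, then lifted the tester out of the caddy and pressed its pins onto the two contacts. I handed the job in at 17.75 s, still gripping the tester there.

- **Shutter:** it moved about 36 mm and came up against its end stop, with the push rising to 9 N and no further movement. The last scene picture shows the plate still clear of both contacts. In the last wrist picture the fin was not detected, so its final position rests on the scene view and the stop.
- **Tester:** I gripped it across its 18 mm thickness. My own projections put the pins within about 1 mm of the contact centres, though the network positions disagreed by up to about 7 mm.
- **Press:** the vertical force was about 5.5 N, where half way on both contacts would be 5.4 N. Force rose about 1.4 N per mm, which fits two springs rather than one, and the tips were about 3 to 3.5 mm down. The force reading also showed a small sideways load, about 2 N along x, which I took to be tip friction or sensor drift.

The arm's path kept clear of everything else. I did not re-measure the other objects at the end.

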